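Pry open the sample box in the foam tub

TASK

The yellow lid of the sample box is stiff and sits behind the high front rim of its white foam tub: pick up the orange-handled pry blade from the blue mat, slip the blade over the rim and under the lid's front lip, lever the lid up and push it back until it stands upright or leans a little back. Only the pry blade may touch the lid, never the gripper. Then lay the pry blade down again with its handle on the blue mat, and leave the beaker, the jar and the tube rack standing where they are.

Things in the scene. Friction and masses are not known exactly. Their poses are not given: they have to be found in the camera images.
- blade: pry blade lying on the mat: orange handle 100 long, 16 wide, 22 high, then a dark collar (12 long, 18 wide, 14 high) and a straight flat steel blade 16 wide, 2.5 thick, reaching 135 ahead of the origin at mid height of the handle; 0.11 kg. Origin: centre of the handle's underside; x along the handle to the tip, z up (normal to the blade's flat faces)
- blade_tip (a point): centre of the blade's far end, 135 ahead of and 11 above the blade body's origin
- tub: fixed white foam tub, 207 x 200, with a blue sample box (110 x 150, walls 4, rim 60 above the table) set in it. Origin on the table under the box's centre; x points from the lid's lip to its hinge, y along the hinge, z up. The box's front wall has its outer face at x = -55, the lid's lip ends at x = -67. Tub side walls: |y| 86 to 100, 72 high for x below -45, 40 high behind
- lip_rest (a point): middle of the lower front edge of the lid's lip when shut, 60 above the table; fixed to the tub, axes as the tub's. The lip overhangs the box's front wall by 12; below it and in front of it is a free channel, down to 12 above the table
- rim_edge (a point): middle of the inner upper edge of the tub's front rim, 28 in front of and 12 higher than lip_rest (72 above the table); the rim is 17 thick (tub x -112 to -95) and 200 long; axes as the tub's
- lid (a joint): yellow lid, a flat plate 122 (lip to hinge) x 150 x 6, angle in rad: 0 shut (level), 1.57 upright, at most 1.8; the hinge is stiff (some 2 N at the lip) and the lid stays where it is left
- lid_lip (a point): middle of the lower front edge of the lid's lip, moving with the lid; 122 from the hinge
- lid_hinge (a point): middle of the hinge line, at the lid's underside, 55 behind the tub's origin and 60 above the table; does not move
- mat: blue cloth-covered mat 300 x 200, 2 thick, fixed flat on the table; origin at the centre of its underside, x along its long side
- beaker: glass beaker, 60 across, 75 high, loose, standing beside the tub; origin at the centre of its underside
- jar: brown jar with white cap, 52 across, 70 high, loose, standing beside the tub; origin at the centre of its underside
- rack: dark blue tube rack 75 x 110 x 35 (tubes to 45 high), loose; origin at the centre of its underside
Mind the look-alikes: they are no part of the job. There is more than one size of the blade; the one meant has the size given above.

How it is judged:
By the outcome, as a careful person would: the job done as asked, in the order asked, and still so for the second after the job is handed in, with the robot touching nothing.
It also fails if it takes over 64 s, if anything falls off the work surface, if the arm or the gripper's body presses on something with over 40 N, if the wrist force passes 120 N, or if a joint passes its speed limit or range.

ROBOT

A 6-joint arm with a two-finger parallel gripper is mounted at the origin on the work surface. World frame = base frame: x ahead of the robot, y to its left, z up, the work surface at z = 0. Lengths are in m, angles in degrees, forces in N, time in s.
With the tool pointing down it reaches from about 0.425 to 1.125 m from the base axis. Payload 14.9 kg.
Tool frame: the origin (TCP) lies on the front face of the gripper's body, between the roots of the fingers; the fingertips stand 78 mm ahead of it and the grasp point (between the pads) lies 60 mm ahead of it; z points along the fingers, y is the line along which they close (so a half turn about z gives the same grasp; the last joint's range is limited). The gripper opens to 91 mm and grips with 3 to 60 N. Pads are 32 mm wide; open, the fingers measure 118 mm over their backs; the gripper's body (76 mm by 178 mm) begins 60 mm behind the grasp point.
Start: joints at [-66.137, 21.709, 99.362, -0, 58.929, -1.908], TCP at [0.304, -0.63, 0.292] pointing down, gripper open.
Joint ranges: [-158.91, 158.91], [-42.39, 125.64], [0.06, 152.35], [-60.88, 240.88], [17.5, 164.5], [-176.32, 176.32]. Speed limits (degrees/s): [108.29, 108.29, 136.94, 180, 180, 180].

INTERFACE

Orientations are given as a 3x3 rotation matrix whose columns are the frame's x, y, z axes.
In Python, from bench import monitor, eyes, manip, finder gives the robot as it stands. The module is installed in compiled form; this text tells all that it offers.
- The arm moves only by the tool apply_moves, never from a script. Its argument "plan" is a list of rows, each a list of 7 numbers: the shift along the tool's x, y, z normalised to -1 to 1, where 1 is 3 cm, then the turn, a rotation vector about the tool's x, y, z normalised to -1 to 1, where 1 is 4 degrees, then the opening, from -1 (shut) to 1 (fully open). In form: [[dx, dy, dz, rx, ry, rz, gripper], ...]. A call has 1 to 5 rows; each row shifts and turns the commanded pose from where the row before left it, along the tool's axes as they then stand; what a row does not reach is not made up. A row lasts 1/12 s, in which the tool goes at most 41.7 mm and 7.16 degrees, less where a joint would pass 70% of its speed; a pose out of reach is approached as far as the arm can. A call with a number of a shift or a turn outside -1 to 1 is refused whole. A call with a gripper value outside its range is refused whole. The fingers move at their own pace and stop on an object; the grip force is fixed at half the most. Time passes only in rows, so rows that do not move let the fingers close. It gives the time, the measured TCP pose, the force, the opening and the grip force at its end, in the units of the state.
- monitor.get_obs(): the state, without advancing time (a new reading comes with each control period).
- eyes.capture(name): name is "scene" or "top" or "wrist"; returns the picture (480x640x3 uint8, red, green, blue); there is no depth.
- eyes.get_calibration(name): a dict with "fovy" (degrees; the focal length in pixels is half the picture's height over the tangent of half this angle, whatever the lens; pixels are square), "cx", "cy" (the principal point, pixels), "camera_from_world" (4x4, takes a point from world to camera coordinates); the wrist camera has in their place "hand_eye" (4x4, takes a point from camera to tool coordinates, whose origin is the TCP and whose axes are the flange's). Camera axes: x right, y down, z forward; pixel columns grow to the right and rows downward; lengths in m; the calibration is good to about 2 mm. A picture is of the moment at which its call begins: read the wrist's pose just before it. get_calibration takes no time and is no camera call.
- manip.close_job(): hands the job in; it is judged then, once.
Trained networks look in the newest picture that a camera, given by its name, has taken for a name from the list of things; names that differ only in an ending like _2 or _b are one class to them, and where a whole thing is asked for, a point or a joint stands for the part that bears it (a point fixed in the world has none). Each returns a list of dicts, best first, with "score" (0 to 1); they miss things now and then, are a little off and sometimes report something else, mostly with a low value. They report only what shows in the picture. A call takes as long as a camera call. They do not tell look-alikes from the thing itself.
- finder.find_in(camera, query): "centre" ([x, y, z] in m, in world coordinates, good to about 4 mm: the middle of the surface that is visible of it).
- finder.silhouettes(camera, query): "region" (480x640 bool, what is visible of it).
- finder.landmark_of(camera, query): "centre" ([x, y, z] in m, in world coordinates, good to about 4 mm: a listed point, or the origin of a listed thing).
The state is a dict: "time_s": time; "q": joint angles; "dq": joint speeds; "joint_torque": joint torques, N m; "tcp_pos": TCP position; "tool_rot": TCP orientation; "force": force on the tool from outside, world axes, zero at the start; "ft_torque": the same for the moment, N m; "width": finger opening in m; "finger_force": force on a finger pad.
Only numpy, scipy, OpenCV 4.12 (cv2) and the standard library are available. Lean on these libraries where they do the work, as an engineer would, in place of code of your own. Each camera call takes 0.05 s, during which the arm holds its last target. There are 200 camera calls.

## Working session

There is one attempt and no reset: what is moved stays moved. The work goes in short steps, Python scripts to look and compute and a tool call to move; the robot and the scene stay as the last step left them, time stands still between calls to the robot, and variables do not carry over. Pictures are saved under pics/ and viewed, at most 10 in all, crops included, and the job is handed in when it is done.

Besides the shell and the picture viewer there is one more tool, called after "Request:" as name(argument=value, ...), one argument or row to a line, values as JSON. apply_moves: Moves the arm, as the interface text tells. Its arguments: {"type":"object","properties":{"plan":{"type":"array"}},"required":["plan"]}

```bash
mkdir -p pics; cat > h.py <<'E'
import numpy as np, cv2
from bench import monitor, eyes, manip, finder
def snap(cam,name):
    im=eyes.capture(cam); cv2.imwrite(f'pics/{name}.png',im[:,:,::-1]); return im
def K(cam):
    c=eyes.get_calibration(cam); f=240/np.tan(np.radians(c['fovy'])/2)
    return f,c['cx'],c['cy'],c
def ray(cam,u,v,z):
    f,cx,cy,c=K(cam); T=np.linalg.inv(np.array(c['camera_from_world']))
    d=T[:3,:3]@np.array([(u-cx)/f,(v-cy)/f,1]); o=T[:3,3]
    return o+d*(z-o[2])/d[2]
def proj(cam,p):
    f,cx,cy,c=K(cam); T=np.array(c['camera_from_world']); q=T[:3,:3]@np.array(p)+T[:3,3]
    return [cx+f*q[0]/q[2], cy+f*q[1]/q[2]]
E
python3 - <<'E'
from h import *
np.set_printoptions(precision=4,suppress=True)
s=monitor.get_obs(); print(s)
for cam in ['top','scene']:
    snap(cam,cam+'0'); print(cam, {k:np.array(v) for k,v in eyes.get_calibration(cam).items()})
    for q in ['blade','blade_tip','tub','lip_rest','rim_edge','lid_lip','lid_hinge','mat','beaker','jar','rack']:
        print(q,[(np.round(r['centre'],4),round(r['score'],2)) for r in finder.landmark_of(cam,q)[:3]])
E
```

```text
{'time_s': 0.0, 'q': array([-66.1369,  21.7378,  99.3945,  -0.0006,  58.9308,  -1.9069]), 'dq': array([ 0.0017,  0.0029, -0.0673, -0.0265,  0.0234,  0.0824]), 'joint_torque': array([  0.0012, -76.3714, -43.4373,   0.0651,   0.0423,  -0.0001]), 'tcp_pos': array([ 0.3042, -0.6301,  0.2916]), 'tool_rot': array([[ 0.9005,  0.4348, -0.0005],
       [ 0.4348, -0.9005,  0.001 ],
       [ 0.    , -0.0011, -1.    ]]), 'force': array([-0.3764,  0.206 ,  0.2801]), 'ft_torque': array([0.0155, 0.0088, 0.0505]), 'finger_force': 0.0, 'width': 0.09130117881907941}
top {'fovy': array(42.7353), 'cx': array(319.7149), 'cy': array(237.7512), 'camera_from_world': array([[-0.0197, -0.9997, -0.0153, -0.1047],
       [-0.9929,  0.0214, -0.1171,  0.5628],
       [ 0.1173,  0.0129, -0.993 ,  1.2757],
       [ 0.    ,  0.    ,  0.    ,  1.    ]])}
blade [(array([ 0.3309, -0.5063,  0.0003]), 0.93), (array([ 0.7146, -0.4585, -0.0007]), 0.9)]
blade_tip [(array([ 0.4969, -0.1178,  0.0148]), 0.9), (array([ 0.4736, -0.6287,  0.0159]), 0.83), (array([ 0.6233, -0.4523,  0.0079]), 0.6)]
tub [(array([ 0.5819,  0.1408, -
[... 1066 characters left out ...]
,  0.0013]), 0.71), (array([ 0.7206, -0.4576,  0.0015]), 0.58)]
blade_tip [(array([ 0.4718, -0.6226,  0.0175]), 0.78), (array([ 0.6223, -0.4515,  0.0066]), 0.72), (array([ 0.5011, -0.1154,  0.0144]), 0.59)]
tub [(array([ 0.5769,  0.1445, -0.0012]), 0.57)]
lip_rest [(array([0.5931, 0.0768, 0.0564]), 0.61)]
rim_edge [(array([0.6043, 0.0492, 0.0717]), 0.89)]
lid_lip [(array([0.5955, 0.075 , 0.0601]), 0.85)]
lid_hinge [(array([0.5705, 0.196 , 0.0571]), 0.78)]
mat [(array([ 0.4976, -0.2205, -0.0015]), 0.58)]
beaker [(array([ 0.4164,  0.1715, -0.0023]), 0.83)]
jar [(array([0.7192, 0.2392, 0.007 ]), 0.94)]
rack [(array([ 0.7622, -0.1257,  0.0024]), 0.69), (array([ 0.5192, -0.2511,  0.0009]), 0.62)]
```

View pics/top0.png

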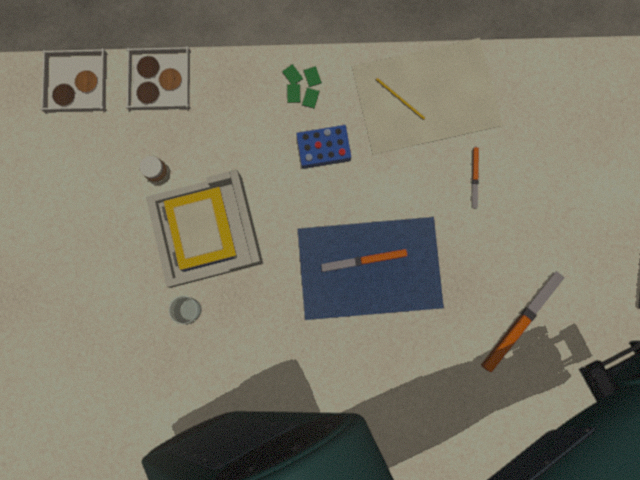

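View pics/scene0.png

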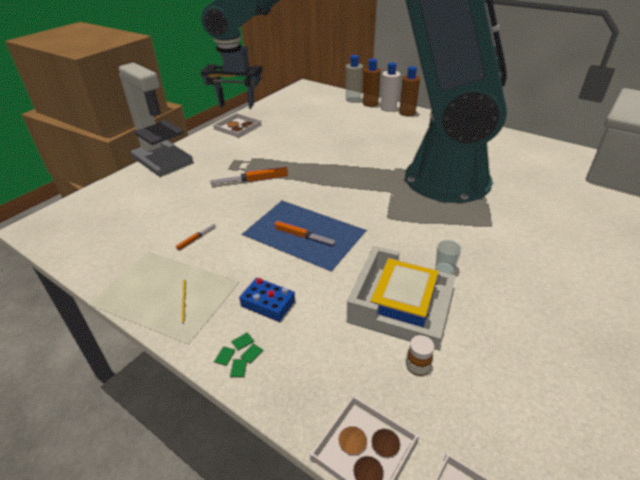

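The top view shows the blade on the mat, with its tip at about (322,267) and handle end at (407,252). That is about 137 mm from origin to tip, so it is the right size; the look-alikes lie off the mat. The tub's high rim faces the mat (-y side), and the beaker and jar stand left and right of the tub.

```bash
cat >> h.py <<'E'
from scipy.spatial.transform import Rotation as Ro, Slerp
def plan(targets,g,cmd=None,n=None,quant=2):
    """targets: list of (pos,R[,nrows]); prints rows in calls of 5; returns final commanded pose"""
    s=monitor.get_obs(); p,R=(np.array(s['tcp_pos']),np.array(s['tool_rot'])) if cmd is None else cmd
    rows=[]
    for t in targets:
        P,Q=np.array(t[0]),np.array(t[1]); rv=(Ro.from_matrix(R.T@Q)).as_rotvec(degrees=True)
        n=t[2] if len(t)>2 else int(np.ceil(max(np.linalg.norm(P-p)/.0285,np.linalg.norm(rv)/3.9,1)))
        sl=Slerp([0,1],Ro.from_matrix(np.array([R,Q]))); p0=p.copy()
        for i in range(1,n+1):
            d=R.T@(p0+(P-p0)*i/n-p); r=Ro.from_matrix(R.T@sl(i/n).as_matrix()).as_rotvec(degrees=True)
            row=np.round(np.r_[d/.03,r/4],quant); assert abs(row).max()<=1,row
            p=p+R@(row[:3]*.03); R=R@Ro.from_rotvec(row[3:]*4,degrees=True).as_matrix()
            rows.append([float(x)+0 for x in row]+[g])
    for i in range(0,len(rows),5): print('['+','.join('['+','.join(f'{x:g}' for x in r)+']' for r in rows[i:i+5])+']')
    return p,R
def tool(yaw,tilt=0):
    "tool x along blade: yaw (deg) in plane, blade pointing down by tilt"
    y,t=np.radians(yaw),np.radians(tilt); h=np.array([np.cos(y),np.sin(y),0]); Z=np.array([0,0,1.])
    x=h*np.cos(t)-Z*np.sin(t); z=-h*np.sin(t)-Z*np.cos(t); return np.c_[x,np.cross(z,x),z]
E
python3 - <<'E'
from h import *
print(monitor.get_obs()['time_s'])
for cam in ['top','scene']:
    for r in finder.silhouettes(cam,'blade')[:4]:
        m=np.argwhere(r['region'])[:,::-1].astype(float)
        W=np.array([ray(cam,u,v,.018)[:2] for u,v in m]); c=W.mean(0); U,S,V=np.linalg.svd(W-c); 
        a=V[0]*np.sign(V[0][1]); t=(W-c)@a
        print(cam,round(r['score'],2),len(m),c.round(4),np.degrees(np.arctan2(a[1],a[0])).round(1),(c+a*t.min()).round(4),(c+a*t.max()).round(4),np.ptp(t).round(4))
plan([((.517,-.235,.24),tool(98))],1)
E
```

```text
1.2
top 0.91 420 [ 0.6939 -0.4559] 176.5 [ 0.7569 -0.4597] [ 0.6218 -0.4514] 0.1354
top 0.75 1666 [ 0.3706 -0.5363] 139.1 [ 0.4751 -0.6267] [ 0.2771 -0.4554] 0.2618
top 0.68 698 [ 0.5132 -0.2104] 98.8 [ 0.5272 -0.301 ] [ 0.4989 -0.1184] 0.1848
scene 0.86 456 [ 0.5199 -0.2116] 98.6 [ 0.5331 -0.2989] [ 0.5049 -0.1119] 0.1891
scene 0.81 641 [ 0.3593 -0.515 ] 139.6 [ 0.4754 -0.614 ] [ 0.2817 -0.449 ] 0.2544
scene 0.54 273 [ 0.7084 -0.4437] 177.5 [ 0.7648 -0.4462] [ 0.6354 -0.4405] 0.1296
[[0.64,-0.46,0.09,0,0,-0.95,1],[0.66,-0.42,0.09,0,0,-0.95,1],[0.7,-0.38,0.09,0,0,-0.95,1],[0.71,-0.32,0.1,0,0,-0.95,1],[0.74,-0.28,0.09,0,0,-0.95,1]]
[[0.75,-0.23,0.09,0,0,-0.95,1],[0.77,-0.18,0.09,0,0,-0.95,1],[0.78,-0.13,0.09,0,0,-0.95,1],[0.78,-0.07,0.09,0,0,-0.95,1],[0.79,-0.03,0.1,0,0,-0.95,1]]
[[0.79,0.03,0.09,0,0,-0.95,1],[0.78,0.08,0.09,0,0,-0.95,1],[0.78,0.13,0.09,0,0,-0.95,1],[0.76,0.18,0.09,0,0,-0.96,1],[0.75,0.24,0.09,0,0,-0.95,1]]
[[0.74,0.28,0.1,0,0,-0.95,1],[0.71,0.33,0.09,0,0,-0.95,1],[0.69,0.38,0.09,0,0,-0.95,1],[0.67,0.43,0.09,0,0,-0.95,1]]
```

Request:
apply_moves(
  plan=[
    [0.64,-0.46,0.09,0,0,-0.95,1],
    [0.66,-0.42,0.09,0,0,-0.95,1],
    [0.7,-0.38,0.09,0,0,-0.95,1],
    [0.71,-0.32,0.1,0,0,-0.95,1],
    [0.74,-0.28,0.09,0,0,-0.95,1],
  ],
)

```text
time_s: 1.72
tcp_pos: [0.3607, -0.5254, 0.2783]
tool_rot: [[0.708, 0.706, 0.0], [0.706, -0.708, -0.0], [-0.0, 0.0, -1.0]]
force: [-0.0, -0.1, -0.6]
width: 0.0913
finger_force: 0.0
```

Request:
apply_moves(
  plan=[
    [0.75,-0.23,0.09,0,0,-0.95,1],
    [0.77,-0.18,0.09,0,0,-0.95,1],
    [0.78,-0.13,0.09,0,0,-0.95,1],
    [0.78,-0.07,0.09,0,0,-0.95,1],
    [0.79,-0.03,0.1,0,0,-0.95,1],
  ],
)

```text
time_s: 2.13
tcp_pos: [0.4167, -0.4213, 0.2647]
tool_rot: [[0.439, 0.898, 0.0], [0.898, -0.439, -0.0], [-0.0, 0.0, -1.0]]
force: [1.4, -0.2, 0.8]
width: 0.0912
finger_force: 0.0
```

Request:
apply_moves(
  plan=[
    [0.79,0.03,0.09,0,0,-0.95,1],
    [0.78,0.08,0.09,0,0,-0.95,1],
    [0.78,0.13,0.09,0,0,-0.95,1],
    [0.76,0.18,0.09,0,0,-0.96,1],
    [0.75,0.24,0.09,0,0,-0.95,1],
  ],
)

```text
time_s: 2.55
tcp_pos: [0.4727, -0.3174, 0.2512]
tool_rot: [[0.122, 0.993, 0.0], [0.993, -0.122, -0.0], [-0.0, 0.0, -1.0]]
force: [-0.8, -0.5, -0.8]
width: 0.0912
finger_force: 0.0
```

Request:
apply_moves(
  plan=[
    [0.74,0.28,0.1,0,0,-0.95,1],
    [0.71,0.33,0.09,0,0,-0.95,1],
    [0.69,0.38,0.09,0,0,-0.95,1],
    [0.67,0.43,0.09,0,0,-0.95,1],
    [0,0,0,0,0,0,1],
  ],
)

```text
time_s: 2.97
tcp_pos: [0.5183, -0.2323, 0.2397]
tool_rot: [[-0.145, 0.989, -0.0], [0.989, 0.145, 0.001], [0.001, -0.0, -1.0]]
force: [-0.9, -0.6, 0.0]
width: 0.0912
finger_force: 0.0
```

```bash
cat >> h.py <<'E'
def wcam():
    s=monitor.get_obs(); f,cx,cy,c=K('wrist'); H=np.array(c['hand_eye'])
    T=np.eye(4); T[:3,:3]=s['tool_rot']; T[:3,3]=s['tcp_pos']; return f,cx,cy,T@H
def wray(u,v,z,W):
    f,cx,cy,T=W; d=T[:3,:3]@np.array([(u-cx)/f,(v-cy)/f,1]); return T[:3,3]+d*(z-T[2,3])/d[2]
E
python3 - <<'E'
from h import *
np.set_printoptions(precision=4,suppress=True)
s=monitor.get_obs(); print(s['time_s'],s['tcp_pos'],s['tool_rot'],s['q'],s['force'])
W=wcam(); snap('wrist','w1')
for q in ['blade','blade_tip']: print(q,[(np.round(r['centre'],4),round(r['score'],2)) for r in finder.landmark_of('wrist',q)[:3]])
for r in finder.silhouettes('wrist','blade')[:2]:
    m=np.argwhere(r['region'])[:,::-1].astype(float)
    P=np.array([wray(u,v,.02,W)[:2] for u,v in m]); c=P.mean(0); U,S,V=np.linalg.svd(P-c,full_matrices=False)
    a=V[0]*np.sign(V[0][1]); t=(P-c)@a
    print(r['score'],len(m),c,np.degrees(np.arctan2(a[1],a[0])),c+a*t.min(),c+a*t.max(),np.ptp(t))
E
```

```text
2.9667 [ 0.5183 -0.2323  0.2397] [[-0.1454  0.9894 -0.0001]
 [ 0.9894  0.1454  0.0005]
 [ 0.0005 -0.     -1.    ]] [-26.5026  14.0592 116.2486   0.0312  49.7105 -34.8834] [-0.8906 -0.6123  0.0013]
blade [(array([ 0.5174, -0.2437,  0.0012]), 0.79)]
blade_tip [(array([ 0.4962, -0.1188,  0.0125]), 0.77)]
0.7 3643 [ 0.5127 -0.2029] 98.8863384938708 [ 0.5281 -0.3015] [ 0.4996 -0.1196] 0.18416600112852533
```

View pics/w1.png

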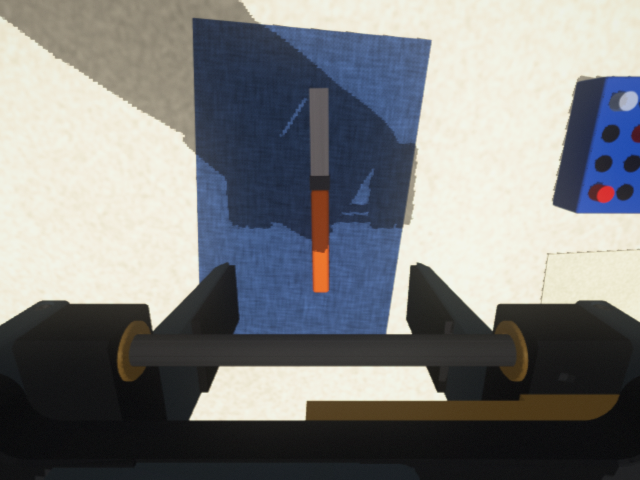

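The wrist view shows the blade straight ahead, with its tip at (319,88), collar at about (319,183) and handle end at (321,292). Its length measures 184 mm, which matches. I'll descend and grasp near the front of the handle.

```bash
python3 - <<'E'
from h import *
R=tool(98.8)
c=plan([((.5161,-.2244,.12),R),((.5161,-.2244,.084),R,3)],1); print(c)
E
```

```text
[[0.07,0,0.8,0,0,-0.04,1],[0.08,0.01,0.8,0,0,-0.05,1],[0.07,0,0.8,0,0,-0.04,1],[0.07,0.01,0.8,0,0,-0.04,1],[0.08,0,0.81,0,0,-0.04,1]]
[[0,0,0.4,0,0,0,1],[0,0,0.4,0,0,0,1],[0,0,0.4,0,0,0,1]]
(array([ 0.51600383, -0.22436913,  0.08385802]), array([[-1.52802411e-01,  9.88256754e-01,  1.03452046e-04],
       [ 9.88256744e-01,  1.52802427e-01, -1.61299937e-04],
       [-1.75213476e-04,  7.75901628e-05, -9.99999982e-01]]))
```

Request:
apply_moves(
  plan=[
    [0.07,0,0.8,0,0,-0.04,1],
    [0.08,0.01,0.8,0,0,-0.05,1],
    [0.07,0,0.8,0,0,-0.04,1],
    [0.07,0.01,0.8,0,0,-0.04,1],
    [0.08,0,0.81,0,0,-0.04,1],
  ],
)

```text
time_s: 3.58
tcp_pos: [0.5158, -0.2248, 0.119]
tool_rot: [[-0.152, 0.988, 0.001], [0.988, 0.152, -0.0], [-0.0, 0.001, -1.0]]
force: [0.0, -0.3, 0.7]
width: 0.0914
finger_force: 0.0
```

Request:
apply_moves(
  plan=[
    [0,0,0.4,0,0,0,1],
    [0,0,0.4,0,0,0,1],
    [0,0,0.4,0,0,0,1],
    [0,0,0,0,0,0,0],
    [0,0,0,0,0,0,-1],
  ],
)

```text
time_s: 4.0
tcp_pos: [0.5162, -0.2242, 0.0838]
tool_rot: [[-0.153, 0.988, -0.0], [0.988, 0.153, 0.0], [0.0, -0.0, -1.0]]
force: [0.3, -1.0, 0.1]
width: 0.0809
finger_force: 0.0
```

Request:
apply_moves(
  plan=[
    [0,0,0,0,0,0,-1],
    [0,0,0,0,0,0,-1],
    [0,0,0,0,0,0,-1],
    [0,0,0,0,0,0,-1],
    [0,0,0,0,0,0,-1],
  ],
)

```text
time_s: 4.42
tcp_pos: [0.5163, -0.2239, 0.0841]
tool_rot: [[-0.154, 0.988, 0.001], [0.988, 0.154, -0.0], [-0.0, 0.001, -1.0]]
force: [0.5, -0.9, -0.3]
width: 0.0476
finger_force: 0.0
```

Request:
apply_moves(
  plan=[
    [0,0,0,0,0,0,-1],
    [0,0,0,0,0,0,-1],
    [0,0,0,0,0,0,-1],
    [0,0,0,0,0,0,-1],
    [0,0,0,0,0,0,-1],
  ],
)

```text
time_s: 4.83
tcp_pos: [0.5161, -0.2239, 0.0837]
tool_rot: [[-0.154, 0.988, -0.0], [0.988, 0.154, 0.0], [0.0, -0.0, -1.0]]
force: [-1.3, 0.7, 0.8]
width: 0.0155
finger_force: 30.0
```

Request:
apply_moves(
  plan=[
    [0,0,0,0,0,0,-1],
    [0,0,0,0,0,0,-1],
    [0,0,0,0,0,0,-1],
  ],
)

```text
time_s: 5.08
tcp_pos: [0.5161, -0.2239, 0.0837]
tool_rot: [[-0.154, 0.988, -0.0], [0.988, 0.154, 0.0], [0.0, -0.0, -1.0]]
force: [-0.7, -1.0, 0.2]
width: 0.0154
finger_force: 30.0
```

Request:
apply_moves(
  plan=[
    [0,0,-0.4,0,0,0,-1],
    [0,0,-1,0,0,0,-1],
    [0,0,-1,0,0,0,-1],
    [0,0,-1,0,0,0,-1],
    [0,0,-1,0,0,0,-1],
  ],
)

```text
time_s: 5.5
tcp_pos: [0.5159, -0.2237, 0.2179]
tool_rot: [[-0.154, 0.988, 0.0], [0.988, 0.154, 0.0], [-0.0, 0.0, -1.0]]
force: [-0.1, 0.2, -0.9]
width: 0.0159
finger_force: 30.0
```

```bash
python3 - <<'E'
from h import *
np.set_printoptions(precision=4,suppress=True)
s=monitor.get_obs(); p,R=s['tcp_pos'],s['tool_rot']; print(s['time_s'],p,s['force'],s['width'],s['finger_force'])
W=wcam(); snap('wrist','w2')
# blade tip in tool frame, nominal: along x 107, y 0, z ~ 70
for q in ['blade','blade_tip']: print(q,[(R.T@(np.array(r['centre'])-p),round(r['score'],2)) for r in finder.landmark_of('wrist',q)[:3]])
for cam in ['top','scene']:
    snap(cam,cam+'2')
    for q in ['blade_tip','lip_rest','rim_edge','lid_hinge','tub']: print(cam,q,[(np.round(r['centre'],4),round(r['score'],2)) for r in finder.landmark_of(cam,q)[:3]])
H=np.linalg.inv(np.array(K('wrist')[3]['hand_eye'])); f,cx,cy,_=K('wrist')
for x in [-.078,.022,.034,.107]:
    for y in (-.008,.008):
        q=H[:3,:3]@[x,y,.071]+H[:3,3]; print(x,y,cx+f*q[0]/q[2],cy+f*q[1]/q[2])
E
```

```text
5.5 [ 0.5159 -0.2237  0.2179] [-0.15    0.151  -0.9168] 0.01593796965815131 29.993897080421448
blade [(array([-0.0222,  0.0019,  0.0826]), 0.56)]
blade_tip [(array([ 0.1047, -0.0016,  0.0719]), 0.68)]
top blade_tip [(array([ 0.6242, -0.4521,  0.0053]), 0.97), (array([ 0.4742, -0.6263,  0.0163]), 0.8), (array([ 0.5011, -0.1186,  0.1484]), 0.58)]
top lip_rest [(array([0.6004, 0.076 , 0.0576]), 0.61)]
top rim_edge [(array([0.6066, 0.0514, 0.0714]), 0.57)]
top lid_hinge [(array([0.5738, 0.1938, 0.0573]), 0.71)]
top tub [(array([ 0.5833,  0.1397, -0.0018]), 0.93)]
scene blade_tip [(array([ 0.4719, -0.6269,  0.0186]), 0.9), (array([ 0.6228, -0.4535,  0.0066]), 0.78), (array([ 0.4986, -0.1165,  0.1452]), 0.76)]
scene lip_rest [(array([0.5939, 0.0787, 0.0592]), 0.77)]
scene rim_edge [(array([0.6039, 0.0498, 0.0746]), 0.97)]
scene lid_hinge [(array([0.5699, 0.1956, 0.0569]), 0.96)]
scene tub [(array([ 0.5781,  0.1446, -0.0036]), 0.86)]
-0.078 -0.008 307.44477765349615 417.4916768635475
-0.078 0.008 334.90752051282686 417.47131647870003
0.022 -0.008 304.91322449616825 256.61173729651625
0.022 0.008 337.06230275084107 256.59973897054545
0.034 -0.008 304.55016248032445 233.5391839910617
0.034 0.008 337.3713264769467 233.52866782979135
0.107 -0.008 301.96681623550296 69.36779910642491
0.107 0.008 339.5701390291312 69.3698782898118
```

View pics/w2.png

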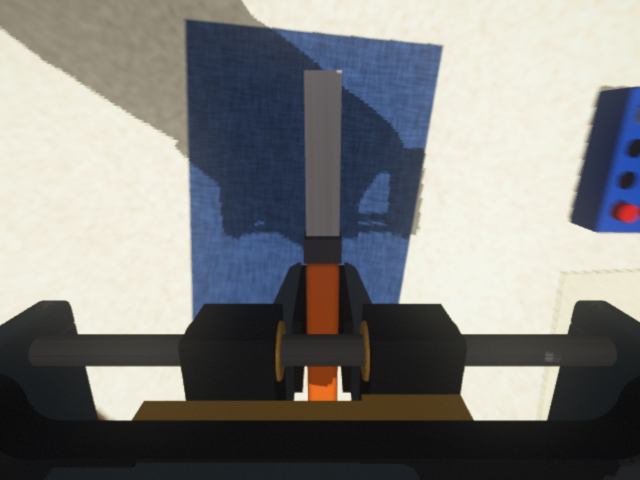

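The wrist view shows the blade held straight, with its tip edge at row 70, columns 305–341. That fits the predicted tip at tool (0.107, 0, 0.071). Next I fit the tub frame and hold it against the top view.

```bash
cat >> h.py <<'E'
TIP=np.array([.107,.0005,.071])
TO=np.array([.583,.1422]); TY=102.6
def tub(x,y,z):
    a=np.radians(TY); return np.array([TO[0]+x*np.cos(a)-y*np.sin(a),TO[1]+x*np.sin(a)+y*np.cos(a),z])
def tcp(X,Z,phi,y=0):
    "TCP pose for tip centre at tub (X,y,Z) (m), blade down by phi"
    R=tool(TY,phi); return tub(X,y,Z)-R@TIP,R
E
python3 - <<'E'
from h import *
im=[]
for cam,(u,v) in (('top',(140,165)),('scene',(340,240))):
    I=cv2.imread(f'pics/{cam}2.png'); k=4; w,h=(130,130)
    I=cv2.resize(I[v:v+h,u:u+w],None,fx=3,fy=3,interpolation=cv2.INTER_CUBIC)
    def ln(pts,col):
        P=[(np.array(proj(cam,tub(*p)))-[u,v]+.5)*3 for p in pts]
        cv2.polylines(I,[np.int32(P)],True,col,1)
    ln([(-.067,-.075,.066),(-.067,.075,.066),(.055,.075,.066),(.055,-.075,.066)],(0,0,255))
    ln([(-.112,-.1,.072),(-.112,.1,.072),(-.095,.1,.072),(-.095,-.1,.072)],(0,255,0))
    im.append(I)
cv2.imwrite('pics/ov.png',np.hstack(im))
X,Z=-.110,.095
c=plan([((.53,-.2,.33),tool(TY,0)),(tcp(-.16,.17,20))],-1); print(c, monitor.get_obs()['time_s'])
E
```

```text
[[0.14,0.12,-0.76,0,0,-0.19,-1],[0.15,0.11,-0.77,0,0,-0.18,-1],[0.14,0.12,-0.76,0,0,-0.19,-1],[0.13,0.12,-0.76,0,0,-0.19,-1],[0.14,0.13,-0.77,0,0,-0.19,-1]]
[[0.48,0.7,0.32,0,-0.83,0,-1],[0.49,0.7,0.28,0,-0.84,0,-1],[0.52,0.7,0.26,0,-0.83,0,-1],[0.52,0.7,0.23,0,-0.84,0,-1],[0.54,0.7,0.19,0,-0.83,0,-1]]
[[0.55,0.69,0.17,0,-0.83,0,-1]]
(array([ 0.63390383, -0.08850832,  0.27325098]), array([[-2.05283104e-01,  9.75876101e-01,  7.43282145e-02],
       [ 9.17083286e-01,  2.18324838e-01, -3.33605322e-01],
       [-3.41785157e-01, -3.18372864e-04, -9.39778062e-01]])) 6.25
```

View pics/ov.png

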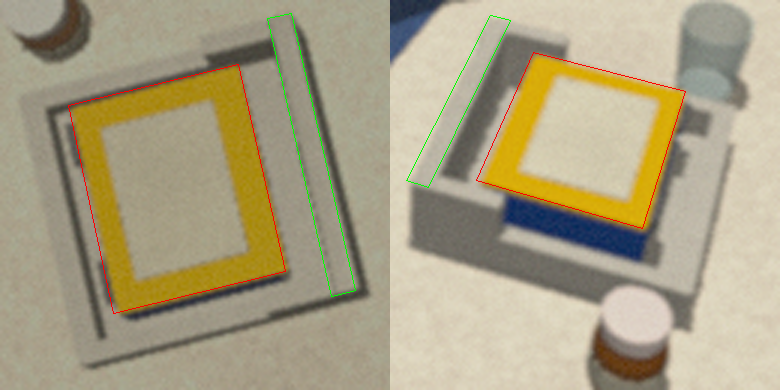

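The overlay shows the fitted lid outline (red) and rim top (green) lying on the lid and rim edges in both views. The tub frame is good to about 1–2 mm.

Request:
apply_moves(
  plan=[
    [0.14,0.12,-0.76,0,0,-0.19,-1],
    [0.15,0.11,-0.77,0,0,-0.18,-1],
    [0.14,0.12,-0.76,0,0,-0.19,-1],
    [0.13,0.12,-0.76,0,0,-0.19,-1],
    [0.14,0.13,-0.77,0,0,-0.19,-1],
  ],
)

```text
time_s: 6.67
tcp_pos: [0.53, -0.1997, 0.3314]
tool_rot: [[-0.219, 0.976, -0.0], [0.976, 0.219, 0.0], [0.0, -0.0, -1.0]]
force: [0.2, -2.1, -1.1]
width: 0.0159
finger_force: 30.0
```

Request:
apply_moves(
  plan=[
    [0.48,0.7,0.32,0,-0.83,0,-1],
    [0.49,0.7,0.28,0,-0.84,0,-1],
    [0.52,0.7,0.26,0,-0.83,0,-1],
    [0.52,0.7,0.23,0,-0.84,0,-1],
    [0.54,0.7,0.19,0,-0.83,0,-1],
  ],
)

```text
time_s: 7.08
tcp_pos: [0.6176, -0.1059, 0.2829]
tool_rot: [[-0.209, 0.976, 0.064], [0.934, 0.219, -0.282], [-0.29, 0.001, -0.957]]
force: [-0.2, -0.0, -1.3]
width: 0.0157
finger_force: 30.0
```

Request:
apply_moves(
  plan=[
    [0.55,0.69,0.17,0,-0.83,0,-1],
    [0,0,0,0,0,0,-1],
  ],
)

```text
time_s: 7.25
tcp_pos: [0.6353, -0.0852, 0.2714]
tool_rot: [[-0.208, 0.975, 0.075], [0.915, 0.221, -0.336], [-0.344, -0.001, -0.939]]
force: [-0.8, 0.3, -2.6]
width: 0.0159
finger_force: 30.0
```

```bash
python3 - <<'E'
from h import *
np.set_printoptions(precision=4,suppress=True)
s=monitor.get_obs(); p,R=s['tcp_pos'],s['tool_rot']; print(s['time_s'],p,R,s['q'],p+R@TIP,tub(-.16,0,.17))
for ph in (45,): print(tcp(-.110,.095,ph))
plan([tcp(-.13,.13,45)],-1)
E
```

```text
7.25 [ 0.6353 -0.0852  0.2714] [[-0.2081  0.9752  0.0752]
 [ 0.9155  0.2212 -0.3361]
 [-0.3444 -0.0011 -0.9388]] [ -4.1073  17.0787 109.6646 -25.4503  50.1313  -0.9565] [ 0.6189 -0.011   0.1678] [ 0.6179 -0.0139  0.17  ]
(array([0.6121, 0.0099, 0.2209]), array([[-0.1543,  0.9759,  0.1543],
       [ 0.6901,  0.2181, -0.6901],
       [-0.7071,  0.    , -0.7071]]))
[[0.37,-0.01,-0.06,0,-0.89,0.01,-1],[0.37,-0.01,-0.08,0,-0.89,0,-1],[0.37,0,-0.11,0,-0.88,0.01,-1],[0.35,-0.01,-0.12,0.01,-0.89,0.01,-1],[0.35,-0.01,-0.15,0,-0.89,0,-1]]
[[0.34,-0.01,-0.17,0,-0.89,0.01,-1],[0.33,-0.01,-0.19,0,-0.88,0.01,-1]]
```

Request:
apply_moves(
  plan=[
    [0.37,-0.01,-0.06,0,-0.89,0.01,-1],
    [0.37,-0.01,-0.08,0,-0.89,0,-1],
    [0.37,0,-0.11,0,-0.88,0.01,-1],
    [0.35,-0.01,-0.12,0.01,-0.89,0.01,-1],
    [0.35,-0.01,-0.15,0,-0.89,0,-1],
  ],
)

```text
time_s: 7.67
tcp_pos: [0.6205, -0.0342, 0.2628]
tool_rot: [[-0.17, 0.976, 0.134], [0.77, 0.216, -0.6], [-0.614, 0.001, -0.789]]
force: [0.7, -0.1, -1.5]
width: 0.016
finger_force: 30.0
```

Request:
apply_moves(
  plan=[
    [0.34,-0.01,-0.17,0,-0.89,0.01,-1],
    [0.33,-0.01,-0.19,0,-0.88,0.01,-1],
    [0,0,0,0,0,0,-1],
    [0,0,0,0,0,0,-1],
  ],
)

```text
time_s: 8.0
tcp_pos: [0.615, -0.0123, 0.2577]
tool_rot: [[-0.154, 0.976, 0.152], [0.694, 0.216, -0.687], [-0.704, -0.0, -0.71]]
force: [0.5, 0.4, -1.1]
width: 0.0157
finger_force: 30.0
```

```bash
cat >> h.py <<'E'
def state():
    s=monitor.get_obs(); p,R=s['tcp_pos'],s['tool_rot']; t=p+R@TIP; a=np.radians(TY)
    d=t[:2]-TO; X=d@[np.cos(a),np.sin(a)]; Y=d@[-np.sin(a),np.cos(a)]
    print('t',round(s['time_s'],2),'tip tub mm',np.round([X*1e3,Y*1e3,t[2]*1e3],1),'phi',np.degrees(-np.arcsin(R[2,0])).round(1),'roll',np.degrees(R[2,1]).round(1),'yaw',np.degrees(np.arctan2(R[1,0],R[0,0])).round(1),'q',np.round(s['q'],1),'F',np.round(s['force'],1),'w',round(s['width'],4))
E
python3 - <<'E'
from h import *
state(); print(monitor.get_obs()['tcp_pos'],tcp(-.13,.13,45)[0])
c=tcp(-.13,.13,45)
print(plan([tcp(-.110,.095,45,),(*tcp(-.061,.046,45),4)],-1))
snap('scene','s3'); 
for q in ['blade_tip']: print([(np.round(r['centre'],4),round(r['score'],2)) for r in finder.landmark_of('scene',q)]); s=monitor.get_obs(); print(s['tcp_pos']+s['tool_rot']@TIP)
E
```

```text
t 8.0 tip tub mm [-131.7    1.9  132. ] phi 44.7 roll -0.0 yaw 102.5 q [  9.2  19.7 113.5 -55.1  59.   31.9] F [ 0.5  0.4 -1.1] w 0.0157
[ 0.61504001 -0.012271    0.25770402] [ 0.61642368 -0.00962104  0.25586501]
[[0.7,0.03,0.17,-0.01,-0.03,-0.01,-1],[0.69,0.03,0.18,-0.01,-0.04,-0.01,-1],[0.58,0,0,0,0,0,-1],[0.58,0,0,0,0,0,-1],[0.57,0,0,0,0,0,-1]]
[[0.58,0,0,0,0,0,-1]]
(array([0.60129722, 0.05758787, 0.17185202]), array([[-1.54248085e-01,  9.75908222e-01,  1.54307068e-01],
       [ 6.89834573e-01,  2.18181443e-01, -6.90307989e-01],
       [-7.07344181e-01, -3.23351344e-05, -7.06869301e-01]]))
[(array([0.6116, 0.0135, 0.1323]), 0.97), (array([ 0.4744, -0.6242,  0.0182]), 0.77), (array([ 0.6241, -0.4501,  0.0052]), 0.55), (array([0.593 , 0.0774, 0.0585]), 0.26)]
[0.61055183 0.01236133 0.13268362]
```

Request:
apply_moves(
  plan=[
    [0.7,0.03,0.17,-0.01,-0.03,-0.01,-1],
    [0.69,0.03,0.18,-0.01,-0.04,-0.01,-1],
    [0,0,0,0,0,0,-1],
    [0,0,0,0,0,0,-1],
  ],
)

```text
time_s: 8.43
tcp_pos: [0.6123, 0.0087, 0.2211]
tool_rot: [[-0.153, 0.976, 0.153], [0.689, 0.217, -0.691], [-0.708, -0.0, -0.706]]
force: [1.2, -0.3, -0.9]
width: 0.0155
finger_force: 30.0
```

```bash
python3 - <<'E'
from h import *
state(); plan([(*tcp(-.061,.046,45),5)],-1)
E
```

```text
t 8.43 tip tub mm [-111.4    0.    95.2] phi 45.1 roll -0.0 yaw 102.5 q [ 11.3  23.1 113.7 -56.3  58.3  36.5] F [ 1.2 -0.3 -0.9] w 0.0155
[[0.47,0,-0.01,0,0,0,-1],[0.47,0,0,-0.01,0.01,-0.01,-1],[0.47,0,0,0,0,0,-1],[0.47,0,-0.01,0,0,0,-1],[0.47,0,0,0,0.01,0,-1]]
```

Request:
apply_moves(
  plan=[
    [0.47,0,0,0,0,0,-1],
    [0.47,0,0,0,0,0,-1],
    [0.47,0,0,0,0,0,-1],
    [0.47,0,0,0,0,0,-1],
    [0.47,0,0,0,0,0,-1],
  ],
)

```text
time_s: 8.85
tcp_pos: [0.6012, 0.059, 0.1703]
tool_rot: [[-0.153, 0.976, 0.155], [0.689, 0.217, -0.691], [-0.709, 0.001, -0.706]]
force: [-0.4, 1.0, -1.2]
width: 0.0155
finger_force: 30.0
```

Request:
apply_moves(
  plan=[
    [0,0,0,0,0,0,-1],
    [0,0,0,0,0,0,-1],
  ],
)

```text
time_s: 9.02
tcp_pos: [0.6013, 0.0585, 0.1705]
tool_rot: [[-0.154, 0.976, 0.155], [0.688, 0.218, -0.692], [-0.709, -0.0, -0.706]]
force: [0.2, -0.3, -1.1]
width: 0.0158
finger_force: 30.0
```

```bash
cat > lev.py <<'E'
from h import *
def tipof(th,phi,d):
    "tip centre in tub (m) with lid at th, blade down by phi, lid touching d (m) from the tip"
    t,f=np.radians(th),np.radians(phi); e=np.array([np.cos(f),-np.sin(f)]); n=np.array([np.sin(f),np.cos(f)])
    if th<=phi: c=np.array([.055-.122*np.cos(t),.060+.122*np.sin(t)]); return c+d*e-.00125*n
    r=.122-d; c=np.array([.055-r*np.cos(t),.060+r*np.sin(t)]); return c-.00125*n
E
python3 - <<'E'
from lev import *
state(); snap('scene','s4'); I=cv2.imread('pics/s4.png')[180:330,300:500]; cv2.imwrite('pics/s4c.png',cv2.resize(I,None,fx=4,fy=4,interpolation=cv2.INTER_CUBIC))
w=[]
for th,phi,d in [(0,45,.010),(4,44,.011),(8,41,.013),(12,38,.015),(16,35,.017),(20,32,.02),(25,28,.022),(30,24,.022),(35,20,.022),(40,16,.022)]:
    X,Z=tipof(th,phi,d); print(th,phi,np.round([X*1e3,Z*1e3],1)); w.append((*tcp(X,Z,phi),2))
plan(w,-1)
E
```

```text
t 9.02 tip tub mm [-60.4  -0.   44.6] phi 45.1 roll -0.0 yaw 102.6 q [ 16.2  28.1 113.5 -56.2  58.3  43.2] F [ 0.2 -0.3 -1.1] w 0.0158
0 45 [-60.8  52. ]
4 44 [-59.7  60. ]
8 41 [-56.8  67.5]
12 38 [-53.3  75.1]
16 35 [-49.1  82.9]
20 32 [-43.3  90.1]
25 28 [-36.7 100.1]
30 24 [-32.1 108.9]
35 20 [-27.3 116.2]
40 16 [-21.9 123.1]
[[-0.08,0,-0.08,0,0.02,-0.01,-1],[-0.09,-0.01,-0.08,0,0.01,0,-1],[-0.1,0,-0.07,0,0.13,0,-1],[-0.09,0,-0.08,0,0.12,0,-1],[-0.12,0,-0.03,0,0.38,0,-1]]
[[-0.11,0,-0.03,0,0.37,0,-1],[-0.1,0,-0.04,0,0.38,0,-1],[-0.1,0,-0.04,0,0.37,0,-1],[-0.08,0,-0.05,0,0.38,0,-1],[-0.08,0,-0.05,0,0.37,0,-1]]
[[-0.05,0,-0.06,0,0.38,0,-1],[-0.05,0,-0.06,0,0.37,0,-1],[-0.07,0,-0.07,0,0.5,0,-1],[-0.07,0,-0.08,0,0.5,0,-1],[-0.08,0,-0.04,0,0.5,0,-1]]
[[-0.08,0,-0.03,0,0.5,0,-1],[-0.06,0,-0.02,0,0.5,0,-1],[-0.05,0,-0.02,0,0.5,0,-1],[-0.03,0,-0.01,0,0.5,0,-1],[-0.04,0,-0.01,0,0.5,0,-1]]
```

View pics/s4c.png

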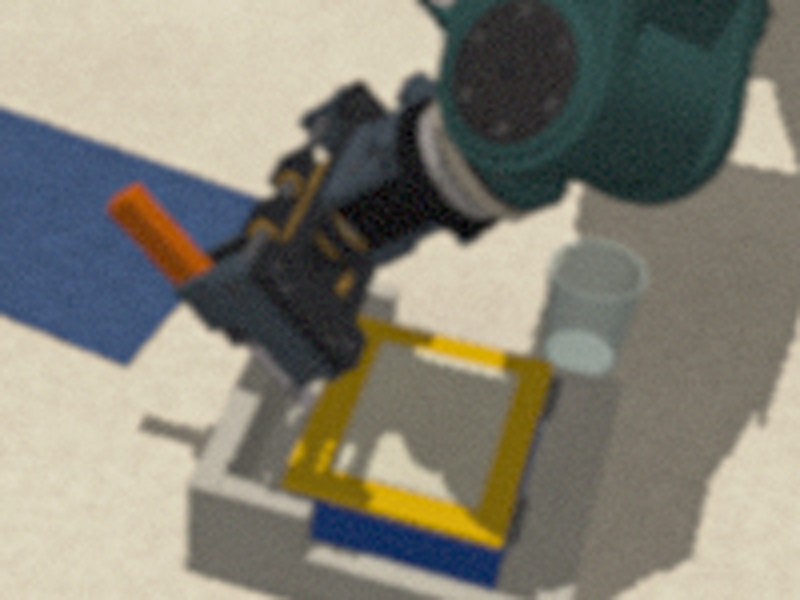

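The crop shows the blade running over the rim at about (285,370) into the channel in front of the lid, with the gripper clear of the lid and no contact force. Now I lever.

Request:
apply_moves(
  plan=[
    [-0.08,0,-0.08,0,0.02,-0.01,-1],
    [-0.09,0,-0.08,0,0.01,0,-1],
    [-0.1,0,-0.07,0,0.13,0,-1],
    [-0.09,0,-0.08,0,0.12,0,-1],
    [-0.12,0,-0.03,0,0.38,0,-1],
  ],
)

```text
time_s: 9.48
tcp_pos: [0.6023, 0.0546, 0.1894]
tool_rot: [[-0.16, 0.976, 0.148], [0.72, 0.218, -0.659], [-0.675, 0.001, -0.738]]
force: [1.7, -4.4, -2.4]
width: 0.0163
finger_force: 30.0
```

Request:
apply_moves(
  plan=[
    [-0.11,0,-0.03,0,0.37,0,-1],
    [-0.1,0,-0.04,0,0.38,0,-1],
    [-0.1,0,-0.04,0,0.37,0,-1],
    [0,0,0,0,0,0,-1],
    [0,0,0,0,0,0,-1],
  ],
)

```text
time_s: 9.9
tcp_pos: [0.6035, 0.0498, 0.198]
tool_rot: [[-0.17, 0.976, 0.135], [0.769, 0.217, -0.601], [-0.616, 0.002, -0.788]]
force: [0.1, 0.3, -1.2]
width: 0.0162
finger_force: 30.0
```

```bash
python3 - <<'E'
from lev import *
state(); 
for cam in ('scene','top'):
    snap(cam,cam+'5')
    for q in ['lid_lip','blade_tip']: print(cam,q,[(np.round(r['centre'],4),round(r['score'],2)) for r in finder.landmark_of(cam,q)[:2]])
s=monitor.get_obs(); print(s['tcp_pos']+s['tool_rot']@TIP, [tub(.055-.122*np.cos(t),0,.06+.122*np.sin(t)).round(4) for t in np.radians([0,12])])
I=cv2.imread('pics/scene5.png')[150:300,300:500]; cv2.imwrite('pics/s5c.png',cv2.resize(I,None,fx=4,fy=4,interpolation=cv2.INTER_CUBIC))
E
```

```text
t 9.9 tip tub mm [-54.   -0.6  76.2] phi 38.0 roll 0.1 yaw 102.4 q [ 13.6  23.9 113.7 -48.8  54.9  34.7] F [ 0.1  0.3 -1.2] w 0.0162
scene lid_lip [(array([0.592 , 0.0792, 0.0849]), 0.96)]
scene blade_tip [(array([ 0.4747, -0.622 ,  0.0209]), 0.81), (array([ 0.6213, -0.4516,  0.0047]), 0.77)]
top lid_lip []
top blade_tip [(array([ 0.4755, -0.6275,  0.0168]), 0.96)]
[0.59486919 0.09008828 0.0752472 ] [array([0.5976, 0.0768, 0.06  ]), array([0.597 , 0.0794, 0.0854])]
```

View pics/s5c.png

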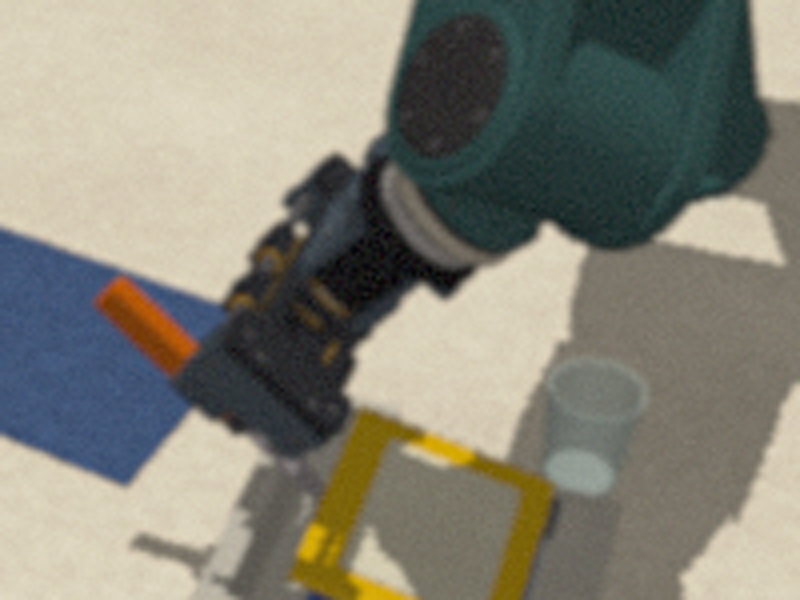

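The lid is at about 12°, with the lip resting on the blade and the gripper well clear. I continue around the arc.

```bash
python3 - <<'E'
from lev import *
w=[]
for th,phi,d in [(16,35,.017),(20,32,.02),(25,28,.022),(30,24,.022),(35,20,.022),(40,16,.022),(45,13,.022),(50,12,.022),(55,12,.022),(60,12,.022),(65,12,.022),(70,12,.022),(75,12,.022),(80,12,.022)]:
    X,Z=tipof(th,phi,d); w.append((*tcp(X,Z,phi),2))
plan(w,-1)
E
```

```text
[[-0.08,0,-0.05,0,0.38,0,-1],[-0.08,0,-0.05,0,0.37,-0.01,-1],[-0.05,0,-0.06,0,0.38,0,-1],[-0.05,0,-0.06,0,0.37,0,-1],[-0.07,0,-0.07,0,0.5,0,-1]]
[[-0.07,0,-0.08,0,0.5,0,-1],[-0.08,0,-0.04,0,0.5,0,-1],[-0.08,0,-0.04,0,0.5,0,-1],[-0.05,0,-0.01,0,0.5,0,-1],[-0.06,0,-0.02,0,0.5,0,-1]]
[[-0.03,0,-0.01,0,0.5,0,-1],[-0.03,0,-0.01,0,0.5,0,-1],[0,0,-0.04,0,0.38,0,-1],[0.01,0,-0.04,0,0.37,0,-1],[0.06,0,-0.09,0,0.13,0,-1]]
[[0.07,0,-0.08,0,0.12,0,-1],[0.09,0,-0.11,0,0,0,-1],[0.09,0,-0.11,0,0,0,-1],[0.11,0,-0.1,0,0,0,-1],[0.1,0,-0.11,0,0,0,-1]]
[[0.11,0,-0.09,0,0,0,-1],[0.12,0,-0.09,0,0,0,-1],[0.12,0,-0.08,0,0,0,-1],[0.12,0,-0.09,0,0,0,-1],[0.12,0,-0.07,0,0,0,-1]]
[[0.13,0,-0.07,0,0,0,-1],[0.13,0,-0.06,0,0,0,-1],[0.13,0,-0.06,0,0,0,-1]]
```

Request:
apply_moves(
  plan=[
    [-0.08,0,-0.05,0,0.38,0,-1],
    [-0.08,0,-0.05,0,0.37,0,-1],
    [-0.05,0,-0.06,0,0.38,0,-1],
    [-0.05,0,-0.06,0,0.37,0,-1],
    [-0.07,0,-0.07,0,0.5,0,-1],
  ],
)

```text
time_s: 10.62
tcp_pos: [0.6037, 0.0471, 0.2098]
tool_rot: [[-0.189, 0.976, 0.109], [0.845, 0.218, -0.487], [-0.499, -0.0, -0.866]]
force: [0.9, -2.5, -3.1]
width: 0.0158
finger_force: 30.0
```

Request:
apply_moves(
  plan=[
    [-0.07,0,-0.08,0,0.5,0,-1],
    [-0.08,0,-0.04,0,0.5,0,-1],
    [-0.08,0,-0.04,0,0.5,0,-1],
    [-0.05,0,-0.01,0,0.5,0,-1],
    [-0.06,0,-0.02,0,0.5,0,-1],
  ],
)

```text
time_s: 11.03
tcp_pos: [0.6052, 0.0407, 0.2195]
tool_rot: [[-0.205, 0.976, 0.075], [0.918, 0.218, -0.333], [-0.341, 0.0, -0.94]]
force: [0.7, -0.8, -2.9]
width: 0.0159
finger_force: 30.0
```

Request:
apply_moves(
  plan=[
    [-0.03,0,-0.01,0,0.5,0,-1],
    [-0.03,0,-0.01,0,0.5,0,-1],
    [0,0,-0.04,0,0.38,0,-1],
    [0.01,0,-0.04,0,0.37,0,-1],
    [0,0,0,0,0,0,-1],
  ],
)

```text
time_s: 11.45
tcp_pos: [0.6054, 0.0399, 0.2231]
tool_rot: [[-0.212, 0.976, 0.049], [0.951, 0.217, -0.219], [-0.224, 0.001, -0.975]]
force: [1.0, 0.3, -0.5]
width: 0.0158
finger_force: 30.0
```

```bash
cat >> h.py <<'E'
def lidang(cam='scene'):
    for r in finder.landmark_of(cam,'lid_lip')[:2]:
        c=np.array(r['centre']); a=np.radians(TY); X=(c[:2]-TO)@[np.cos(a),np.sin(a)]-.055; Z=c[2]-.06
        print(cam,'lid',np.degrees(np.arctan2(Z,-X)).round(1),'rad',np.hypot(X,Z).round(4),round(r['score'],2))
E
python3 - <<'E'
from lev import *
state(); snap('scene','s6'); lidang(); print(tipof(45,13,.022))
E
```

```text
t 11.45 tip tub mm [-16.4  -0.2 130. ] phi 12.9 roll 0.0 yaw 102.5 q [  5.6  18.7 112.8 -17.4  48.2   4.6] F [ 1.   0.3 -0.5] w 0.0158
scene lid 43.0 rad 0.1199 0.6
[-0.01599187  0.12949272]
```

Request:
apply_moves(
  plan=[
    [0.06,0,-0.09,0,0.13,0,-1],
    [0.07,0,-0.08,0,0.12,0,-1],
    [0.09,0,-0.11,0,0,0,-1],
    [0.09,0,-0.11,0,0,0,-1],
    [0.11,0,-0.1,0,0,0,-1],
  ],
)

```text
time_s: 11.97
tcp_pos: [0.6019, 0.0556, 0.2351]
tool_rot: [[-0.213, 0.976, 0.046], [0.955, 0.218, -0.203], [-0.208, 0.001, -0.978]]
force: [0.5, -2.2, -1.3]
width: 0.0157
finger_force: 30.0
```

Request:
apply_moves(
  plan=[
    [0.1,0,-0.11,0,0,0,-1],
    [0.11,0,-0.09,0,0,0,-1],
    [0.12,0,-0.09,0,0,0,-1],
    [0.12,0,-0.08,0,0,0,-1],
    [0.12,0,-0.09,0,0,0,-1],
  ],
)

```text
time_s: 12.38
tcp_pos: [0.5977, 0.0748, 0.2449]
tool_rot: [[-0.213, 0.976, 0.046], [0.955, 0.218, -0.203], [-0.208, 0.001, -0.978]]
force: [0.1, -1.9, -1.6]
width: 0.0158
finger_force: 30.0
```

Request:
apply_moves(
  plan=[
    [0.12,0,-0.07,0,0,0,-1],
    [0.13,0,-0.07,0,0,0,-1],
    [0.13,0,-0.06,0,0,0,-1],
    [0.13,0,-0.06,0,0,0,-1],
    [0,0,0,0,0,0,-1],
  ],
)

```text
time_s: 12.8
tcp_pos: [0.5941, 0.0913, 0.2494]
tool_rot: [[-0.213, 0.976, 0.046], [0.955, 0.218, -0.202], [-0.208, 0.001, -0.978]]
force: [-0.0, 0.4, -0.8]
width: 0.0158
finger_force: 30.0
```

```bash
python3 - <<'E'
from lev import *
state(); snap('scene','s7'); lidang(); snap('top','t7'); lidang('top'); print(tipof(80,12,.022))
w=[]
for th in (84,88,92,96):
    X,Z=tipof(th,12,.022); w.append((*tcp(X,Z,12),2))
plan(w,-1)
E
```

```text
t 12.8 tip tub mm [ 37.8  -0.4 157.7] phi 12.0 roll 0.1 yaw 102.6 q [ 10.3  16.3 112.5 -15.3  51.6   7.3] F [-0.   0.4 -0.8] w 0.0158
scene lid 78.8 rad 0.1225 0.7
scene lid -8.9 rad 0.3955 0.59
[0.03737529 0.15725809]
[[0.11,0,-0.04,0.01,0,-0.01,-1],[0.12,-0.01,-0.03,0,0,0,-1],[0.11,0,-0.03,0,0,0,-1],[0.11,0,-0.04,0,0,0,-1],[0.12,0,-0.02,0,0,0,-1]]
[[0.11,0,-0.03,0,0,0,-1],[0.12,0,-0.01,0,0,0,-1],[0.11,0,-0.02,0,0,0,-1]]
```

Request:
apply_moves(
  plan=[
    [0.11,0,-0.04,0,0,0,-1],
    [0.12,0,-0.03,0,0,0,-1],
    [0.11,0,-0.03,0,0,0,-1],
    [0.11,0,-0.04,0,0,0,-1],
    [0.12,0,-0.02,0,0,0,-1],
  ],
)

```text
time_s: 13.42
tcp_pos: [0.5902, 0.1082, 0.2504]
tool_rot: [[-0.213, 0.976, 0.046], [0.955, 0.218, -0.203], [-0.208, 0.001, -0.978]]
force: [-0.5, -1.4, 0.1]
width: 0.0156
finger_force: 30.0
```

Request:
apply_moves(
  plan=[
    [0.11,0,-0.03,0,0,0,-1],
    [0.12,0,-0.01,0,0,0,-1],
    [0.11,0,-0.02,0,0,0,-1],
    [0,0,0,0,0,0,-1],
    [0,0,0,0,0,0,-1],
  ],
)

```text
time_s: 13.83
tcp_pos: [0.588, 0.1183, 0.2499]
tool_rot: [[-0.213, 0.976, 0.046], [0.955, 0.218, -0.202], [-0.208, 0.001, -0.978]]
force: [0.6, -0.3, -0.8]
width: 0.0156
finger_force: 30.0
```

```bash
python3 - <<'E'
from lev import *
state(); snap('scene','s8'); lidang(); snap('top','t8'); lidang('top')
A=cv2.imread('pics/scene8.png') if 0 else cv2.imread('pics/s8.png')[120:320,300:500]; B=cv2.imread('pics/t8.png')[120:320,120:320]
cv2.imwrite('pics/c8.png',cv2.resize(np.hstack([A,B]),None,fx=2,fy=2,interpolation=cv2.INTER_CUBIC))
E
```

```text
t 13.83 tip tub mm [ 65.5  -0.3 158.3] phi 12.0 roll 0.1 yaw 102.6 q [ 12.9  16.3 112.5 -15.2  52.2   9.8] F [ 0.6 -0.3 -0.8] w 0.0156
scene lid 94.6 rad 0.1208 0.92
```

View pics/c8.png

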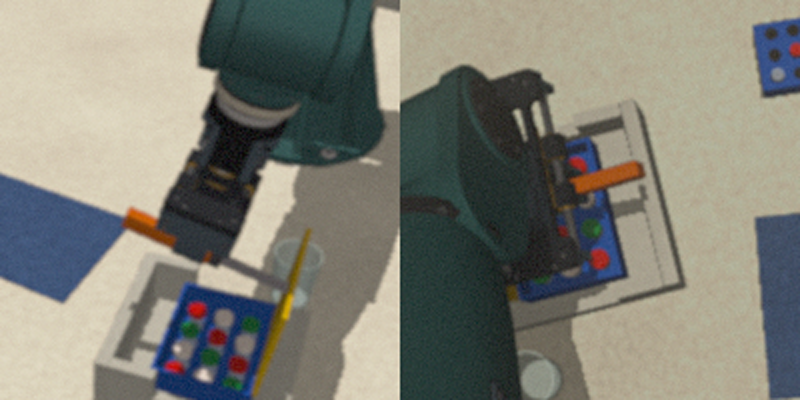

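The crops show the lid standing open at about 95°, with the blade tip against its underside and the gripper clear. The beaker and rack are in place. Now I retreat and lay the blade back down.

```bash
python3 - <<'E'
from lev import *
p,R=tcp(-.06,.165,12)
plan([(p,R),((.5161,-.2239,.25),tool(98.8)),((.5161,-.2239,.11),tool(98.8)),((.5161,-.2239,.0845),tool(98.8),3)],-1)
E
```

```text
[[-0.82,0,0.13,0,0,0,-1],[-0.83,0,0.13,0,0,-0.01,-1],[-0.82,0,0.13,0.01,0,0,-1],[-0.83,0,0.13,0,0,0,-1],[-0.82,-0.01,0.13,0,0,0,-1]]
[[-0.69,-0.54,0.17,0.01,0.33,0.1,-1],[-0.71,-0.53,0.16,0.01,0.34,0.11,-1],[-0.7,-0.52,0.14,0.01,0.33,0.1,-1],[-0.72,-0.52,0.12,0.01,0.33,0.11,-1],[-0.72,-0.51,0.11,0.02,0.34,0.1,-1]]
[[-0.73,-0.51,0.09,0.01,0.33,0.11,-1],[-0.74,-0.51,0.08,0.01,0.33,0.1,-1],[-0.73,-0.49,0.06,0.01,0.33,0.11,-1],[-0.75,-0.5,0.04,0.01,0.34,0.1,-1],[0,0,0.93,0,0,0,-1]]
[[0,0,0.94,0,0,0,-1],[0,0,0.93,0,0,0,-1],[0,0,0.93,0,0,0,-1],[0,0,0.94,0,0,0,-1],[0,0,0.28,0,0,0,-1]]
[[0,0,0.28,0,0,0,-1],[0,0.01,0.29,0,0,0,-1]]
```

Request:
apply_moves(
  plan=[
    [-0.82,0,0.13,0,0,0,-1],
    [-0.83,0,0.13,0,0,0,-1],
    [-0.82,0,0.13,0,0,0,-1],
    [-0.83,0,0.13,0,0,0,-1],
    [-0.82,0,0.13,0,0,0,-1],
  ],
)

```text
time_s: 14.45
tcp_pos: [0.6154, -0.0053, 0.2568]
tool_rot: [[-0.213, 0.976, 0.046], [0.955, 0.217, -0.203], [-0.208, 0.001, -0.978]]
force: [0.4, 0.5, -1.1]
width: 0.0161
finger_force: 30.0
```

Request:
apply_moves(
  plan=[
    [-0.69,-0.54,0.17,0.01,0.33,0.1,-1],
    [-0.71,-0.53,0.16,0.01,0.34,0.11,-1],
    [-0.7,-0.52,0.14,0.01,0.33,0.1,-1],
    [-0.72,-0.52,0.12,0.01,0.33,0.11,-1],
    [-0.72,-0.51,0.11,0.02,0.34,0.1,-1],
  ],
)

```text
time_s: 14.87
tcp_pos: [0.5597, -0.1272, 0.253]
tool_rot: [[-0.18, 0.983, 0.019], [0.979, 0.181, -0.09], [-0.092, 0.003, -0.996]]
force: [0.7, 0.6, -1.5]
width: 0.0159
finger_force: 30.0
```

Request:
apply_moves(
  plan=[
    [-0.73,-0.51,0.09,0.01,0.33,0.11,-1],
    [-0.74,-0.51,0.08,0.01,0.33,0.1,-1],
    [-0.73,-0.49,0.06,0.01,0.33,0.11,-1],
    [-0.75,-0.5,0.04,0.01,0.34,0.1,-1],
    [0,0,0,0,0,0,-1],
  ],
)

```text
time_s: 15.28
tcp_pos: [0.5147, -0.2272, 0.2499]
tool_rot: [[-0.15, 0.989, 0.001], [0.989, 0.15, 0.001], [0.001, 0.001, -1.0]]
force: [0.1, 0.3, -0.6]
width: 0.0156
finger_force: 30.0
```

Request:
apply_moves(
  plan=[
    [0,0,0,0,0,0,-1],
  ],
)

```text
time_s: 15.37
tcp_pos: [0.5156, -0.2251, 0.2499]
tool_rot: [[-0.15, 0.989, 0.001], [0.989, 0.15, 0.0], [0.0, 0.001, -1.0]]
force: [-0.3, -0.8, -1.6]
width: 0.0159
finger_force: 30.0
```

```bash
python3 - <<'E'
from lev import *
state(); s=monitor.get_obs(); print(s['tcp_pos'])
for c in ('scene','top'): snap(c,c+'9'); lidang(c)
snap('wrist','w9')
for c in ('wrist','scene','top'): print(c,[(s['tool_rot'].T@(np.array(r['centre'])-s['tcp_pos'])).round(4) for r in finder.landmark_of(c,'blade_tip')])
plan([((.5161,-.2239,.11),tool(98.8)),((.5161,-.2239,.0845),tool(98.8),3)],-1)
E
```

```text
t 15.37 tip tub mm [-237.   137.9  178.9] phi -0.0 roll 0.0 yaw 98.6 q [-26.   12.7 116.6   0.   50.6 -34.6] F [-0.3 -0.8 -1.6] w 0.0159
[ 0.51562638 -0.22507361  0.24987993]
scene lid 96.5 rad 0.1231 0.66
top lid 96.5 rad 0.1196 0.58
top lid -45.9 rad 0.0845 0.43
wrist [array([ 0.1074, -0.0012,  0.075 ])]
scene [array([-0.388 , -0.1029,  0.2322]), array([-0.241 ,  0.0709,  0.2452]), array([0.1078, 0.0035, 0.0721])]
top [array([-0.3923, -0.0998,  0.234 ]), array([-0.2417,  0.071 ,  0.2449]), array([0.1099, 0.0027, 0.071 ])]
[[0,0,0.93,0,0,0,-1],[-0.01,-0.01,0.93,0,0,0,-1],[0,0,0.94,0.01,0,0.01,-1],[-0.01,0,0.93,0,0,0,-1],[0,0,0.93,0,0,0,-1]]
[[0,0,0.28,0,0,0,-1],[0,0,0.29,0,0,0,-1],[0,0,0.28,0,0,0,-1]]
```

The lid stays at about 96.5°, and the blade has not slipped in the grip. Lowering and releasing.

Request:
apply_moves(
  plan=[
    [0,0,0.93,0,0,0,-1],
    [0,0,0.93,0,0,0,-1],
    [0,0,0.94,0,0,0,-1],
    [0,0,0.93,0,0,0,-1],
    [0,0,0.93,0,0,0,-1],
  ],
)

```text
time_s: 16.18
tcp_pos: [0.5164, -0.2235, 0.1089]
tool_rot: [[-0.153, 0.988, 0.001], [0.988, 0.153, -0.0], [-0.0, 0.001, -1.0]]
force: [0.5, 0.5, -1.1]
width: 0.0157
finger_force: 30.0
```

Request:
apply_moves(
  plan=[
    [0,0,0.28,0,0,0,-1],
    [0,0,0.29,0,0,0,-1],
    [0,0,0.28,0,0,0,-1],
    [0,0,0,0,0,0,-1],
    [0,0,0,0,0,0,-1],
  ],
)

```text
time_s: 16.6
tcp_pos: [0.5167, -0.224, 0.0853]
tool_rot: [[-0.153, 0.988, 0.002], [0.988, 0.153, -0.0], [-0.0, 0.001, -1.0]]
force: [0.6, 0.9, -1.4]
width: 0.016
finger_force: 30.0
```

Request:
apply_moves(
  plan=[
    [0,0,0,0,0,0,1],
    [0,0,0,0,0,0,1],
    [0,0,0,0,0,0,1],
    [0,0,0,0,0,0,1],
    [0,0,0,0,0,0,1],
  ],
)

```text
time_s: 17.02
tcp_pos: [0.5163, -0.2239, 0.0848]
tool_rot: [[-0.153, 0.988, 0.001], [0.988, 0.153, 0.0], [-0.0, 0.001, -1.0]]
force: [-0.0, -0.2, -0.2]
width: 0.0462
finger_force: 0.0
```

Request:
apply_moves(
  plan=[
    [0,0,0,0,0,0,1],
    [0,0,0,0,0,0,1],
    [0,0,-0.3,0,0,0,1],
    [0,0,-0.8,0,0,0,1],
    [0,0,-1,0,0,0,1],
  ],
)

```text
time_s: 17.43
tcp_pos: [0.5152, -0.2234, 0.1473]
tool_rot: [[-0.153, 0.988, -0.002], [0.988, 0.153, 0.002], [0.002, -0.002, -1.0]]
force: [0.0, 0.0, 0.4]
width: 0.0795
finger_force: 0.0
```

Request:
apply_moves(
  plan=[
    [0,0,-1,0,0,0,1],
    [0,0,-1,0,0,0,1],
    [0,0,-1,0,0,0,1],
    [0,0,0,0,0,0,1],
    [0,0,0,0,0,0,1],
  ],
)

```text
time_s: 17.85
tcp_pos: [0.5167, -0.2241, 0.2397]
tool_rot: [[-0.153, 0.988, 0.004], [0.988, 0.153, -0.001], [-0.002, 0.004, -1.0]]
force: [-0.1, 0.5, -1.1]
width: 0.091
finger_force: 0.0
```

```bash
python3 - <<'E'
from lev import *
state()
for c in ('scene','top'): snap(c,c+'10'); lidang(c)
for q in ['blade','blade_tip','beaker','jar','rack','mat']: print(q,[(np.round(r['centre'],4),round(r['score'],2)) for r in finder.landmark_of('scene',q)[:3]])
E
```

```text
t 17.85 tip tub mm [-236.5  136.8  168.5] phi 0.1 roll 0.2 yaw 98.8 q [-25.8  13.6 116.9   0.   49.3 -34.6] F [-0.1  0.5 -1.1] w 0.091
scene lid 95.3 rad 0.1217 0.78
top lid 97.4 rad 0.122 0.82
blade [(array([ 0.3299, -0.504 , -0.    ]), 0.72), (array([ 0.5231, -0.2557,  0.0031]), 0.6), (array([ 0.7183, -0.4586,  0.0013]), 0.6)]
blade_tip [(array([ 0.5018, -0.116 ,  0.0129]), 0.84), (array([ 0.474 , -0.6225,  0.0149]), 0.6), (array([ 0.6205, -0.453 ,  0.0077]), 0.52)]
beaker [(array([ 0.4142,  0.1675, -0.0034]), 0.78), (array([0.5942, 0.0781, 0.0548]), 0.68)]
jar [(array([0.7188, 0.2399, 0.003 ]), 0.68)]
rack [(array([ 0.7647, -0.125 ,  0.0012]), 0.91), (array([ 0.5779,  0.1426, -0.004 ]), 0.18), (array([0.5704, 0.2007, 0.0579]), 0.16)]
mat [(array([ 0.4974, -0.2225,  0.0012]), 0.94), (array([ 0.416 ,  0.1654, -0.0018]), 0.35)]
```

View pics/scene10.png

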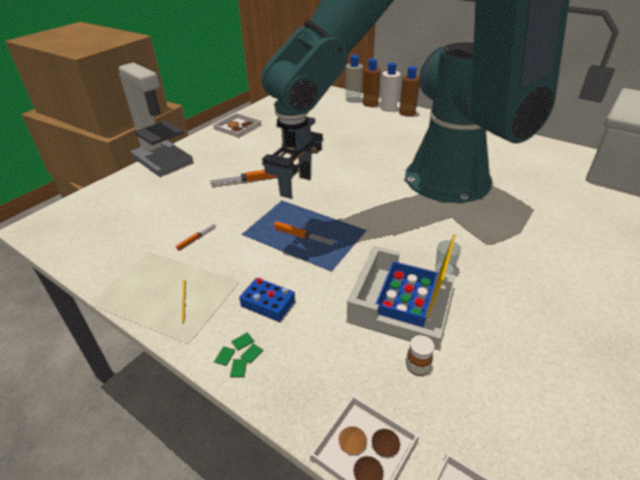

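The view shows the lid standing open at (445,275) and the blade on the mat at (305,235). The beaker, jar and rack have not moved, and the gripper is clear. Handing in.

```bash
python3 -c "
from bench import manip; print(manip.close_job())"
```

```text
the job is handed in; nothing more can be done
None
```

The job is handed in: the lid stands open at about 96° (upright, leaning slightly back), levered with the blade only; the blade lies back on the blue mat, and the beaker, jar and rack stand where they were (about 18 s of the 64 s used; no verdict was returned).

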